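# Find the full rivet tin by its weight

## Robot

A 6-joint arm with a two-finger parallel gripper is mounted at the origin on a cart in front of the work surface, level with it; the furniture and walls round the work are solid. World frame = base frame: x ahead of the robot, y to its left, z up, the work surface at z = 0. Lengths are in mm, angles in rad, forces in N, time in s.
With the tool pointing down it reaches from about 375 to 925 mm from the base axis. Payload 5.7 kg.
Tool frame: the origin (TCP) lies on the front face of the gripper's body, between the roots of the fingers; the fingertips stand 73 mm ahead of it and the grasp point (between the pads) lies 54 mm ahead of it (manip.tip_reach is the y of the fingertips in the tool frame, in mm); y points along the fingers, x is the direction in which the jaws open and shut, and the axes are right-handed (so a half turn about y gives the same grasp; the last joint's range is limited). The gripper opens to 85 mm and grips with 20 to 120 N. Pads are 22 mm wide; open, the fingers measure 114 mm over their backs; the gripper's body (76 mm by 85 mm) begins 54 mm behind the grasp point. The pads swing forward as they close: fully open they stand 13 mm farther back than shut.
Start: joints at [1.058, 0.359, 1.51, -0, 1.272, -0.115], TCP at [232.428, 553.127, 303.867] pointing down, gripper open.
Joint ranges: [-2.97, 2.97], [-1.01, 2.36], [0.21, 2.38], [-0.96, 4.11], [0.2, 2.71], [-2.98, 2.98]. Speed limits (rad/s): [2.39, 2.39, 3.14, 3.14, 3.14, 3.14].

## Interface

Orientations are given as a unit quaternion [x, y, z, w].
In Python, from rig import manip gives the robot as it stands. The module is installed in compiled form; this text tells all that it offers. Calls block until the motion is done:
- manip.movep(position, orientation): joint-space move of the TCP to a pose.
- manip.move_l(position, rot=None, speed=150): straight line of the TCP; rot=None keeps the orientation; speed is the mean speed in mm/s.
- manip.set_joints(angles): joint-space move.
- manip.grip(opening, force=None): finger opening in mm; force is the grip in N (None keeps the last); returns when the fingers have stopped.
- manip.sleep(seconds).
- manip.inverse_kinematics(position, orientation): joint angles nearest the present ones, or None.
- manip.capture(name): name is "scene" or "side" or "wrist"; returns (picture, depth): 400x640x3 uint8, red, green, blue; 400x640 float32, mm along the optical axis (not along the pixel's ray), 0 where there is no reading.
- manip.camera_params(name): a dict with "fx", "fy", "cx", "cy" (pixels), "eye" and "attitude" of the camera in the world; the wrist camera has in their place "T_tool_cam" (4x4, takes a point from camera to tool coordinates, whose origin is the TCP and whose axes are the tool frame's). Camera axes: x right, y up, looking along -z (the intrinsics and any distortion apply to the point x, -y, -z); pixel columns grow to the right and rows downward; lengths in mm; the calibration is good to about 2 mm. A picture is of the moment at which its call begins: read the wrist's pose just before it. camera_params takes no time and is no camera call.
A pose or a line that the arm cannot do raises manip.PlanningError and nothing moves.
- manip.job_done(): hands the job in, once; it reports no verdict.
Readings, each from a call of its own:
- manip.current_clock(): time.
- manip.current_qpos(): joint angles.
- manip.current_joint_vel(): joint speeds.
- manip.current_tau(): joint torques, N m.
- manip.current_ee_pos(): TCP position.
- manip.current_tool_rot(): TCP orientation.
- manip.current_force(): force on the tool from outside, world axes, zero at the start.
- manip.current_torque(): the same for the moment, N m.
- manip.current_width(): finger opening in mm.
Only numpy, scipy, OpenCV 4.12 (cv2) and the standard library are available. Lean on these libraries where they do the work, as an engineer would, in place of code of your own. Each camera call takes 0.05 s, during which the arm holds its last target.

## Task

One of the two closed rivet tins is full and the other nearly empty. Lift the red-lidded tin clear of the bench and set it down again, then lift the green-lidded one, holding each for a moment to feel its weight. Stand the heavier tin upright inside the yellow tray and leave the lighter one standing upright on the bench outside the tray; do not drop or tip them.

Things in the scene. Friction and masses are not known exactly. Their poses are not given: they have to be found in the camera images.
- tin_red: Closed round rivet tin, bare metal body with a deep red lid that stays shut, standing upright. 54 mm diameter (lid 55 mm), 78 mm high; the lid is the solid top 26 mm, the place to grip from above. Origin at the centre of the underside, z up. It weighs about 0.25 kg or about 0.75 kg; the two tins never weigh the same, and nothing but lifting tells which of them is the heavier.
- tin_green: Closed round rivet tin, bare metal body with a deep green lid that stays shut, standing upright. 54 mm diameter (lid 55 mm), 78 mm high; the lid is the solid top 26 mm, the place to grip from above. Origin at the centre of the underside, z up. It weighs about 0.25 kg or about 0.75 kg; the two tins never weigh the same, and nothing but lifting tells which of them is the heavier.
- tray: Shallow yellow open parts tray with a black mat, fixed to the bench. 140 x 140 mm outside, walls 4 mm thick, rim 25 mm above the bench, inner floor 4 to 5 mm above the bench. Origin at the centre of its underside, on the bench; x and y along its sides, z up.
There are look-alikes about, which are no part of the job. Leave any blue or brown look-alike of the tin_green alone. What is shaped like the tin_red but purple is not meant.

How it is judged (in metres and radians):
On the way, in this order (a step that is already met when the one before it is completed fails the run):
1. the red-lidded tin is lifted clear while the green-lidded one stands (height (world z) of tin_red above 0.025 m and height (world z) of tin_green below 0.012 m), for 0.3 s.
2. the red-lidded tin is set down again and the green-lidded one is lifted clear (height (world z) of tin_green above 0.025 m and height (world z) of tin_red below 0.012 m), for 0.3 s.
At the end, for the whole second after the job is handed in: Both tins upright within 8 degrees and still. The heavier on the tray floor, its centre within 50 mm of the tray's centre, pressing on the tray with over 4.5 N (only the full tin does); the lighter on the bench, its centre over 80 mm from the tray's centre (((horizontal distance between tin_red and tray below 0.05 m and height (world z) of tin_red below 0.012 m and angle between each of tin_red, tin_green's own z axis and vertical below 0.15 rad and contact force between tin_red and tray above 4.5 N and linear speed of each of tin_red, tin_green below 0.02 m/s and height (world z) of tin_green between -0.01 and 0.01 m and horizontal distance between tin_green and tray above 0.08 m) or (horizontal distance between tin_green and tray below 0.05 m and height (world z) of tin_green below 0.012 m and angle between each of tin_green, tin_red's own z axis and vertical below 0.15 rad and contact force between tin_green and tray above 4.5 N and linear speed of each of tin_green, tin_red below 0.02 m/s and height (world z) of tin_red between -0.01 and 0.01 m and horizontal distance between tin_red and tray above 0.08 m))); the robot touches nothing.
It fails at once if the red-lidded tin is tipped by more than about 40 degrees (angle between tin_red's own z axis and vertical above 0.7 rad).
It fails at once if the green-lidded tin is tipped by more than about 40 degrees (angle between tin_green's own z axis and vertical above 0.7 rad).
It fails at once if the red-lidded tin is dropped: in free fall more than 30 mm up (height (world z) of tin_red above 0.03 m and contact force between the fingers and tin_red below 0.1 N and linear speed of tin_red above 0.4 m/s).
It fails at once if the green-lidded tin is dropped: in free fall more than 30 mm up (height (world z) of tin_green above 0.03 m and contact force between the fingers and tin_green below 0.1 N and linear speed of tin_green above 0.4 m/s).
It also fails if it takes over 67 s, if anything falls off the work surface, if the arm or the gripper's body presses on something with over 40 N, if the wrist force passes 120 N, or if a joint passes its speed limit or range.

## Working session

There is one attempt and no reset: what is moved stays moved. The work goes in short steps, each a Python script; the robot and the scene stay as the last script left them, time stands still between calls to the robot, and variables do not carry over. Pictures are saved under pics/ and viewed, and the job is handed in when it is done.

```bash
mkdir -p pics; cat > h.py <<'E'
import numpy as np, cv2
from rig import manip
from scipy.spatial.transform import Rotation as R
E
python3 - <<'E'
from h import *
for n in ["scene","side"]:
    p,d=manip.capture(n); cv2.imwrite(f"pics/{n}0.png",p[:,:,::-1]); np.savez(f"{n}0.npz",p=p,d=d)
    print(n,manip.camera_params(n))
print(manip.camera_params("wrist"),manip.current_tool_rot(),manip.current_clock(),manip.current_force())
E
```

```text
scene {'fx': 400.4925929230992, 'fy': 400.4925929230992, 'cx': 319.59272840085015, 'cy': 195.19176592772357, 'eye': array([  4.8213777 ,  61.45388256, 679.40300922]), 'attitude': array([-0.1776767 ,  0.2941597 ,  0.80481386, -0.48391705])}
side {'fx': 510.53320750123294, 'fy': 510.53320750123294, 'cx': 322.72289579897716, 'cy': 192.577065427051, 'eye': array([495.93642504, 637.85356085, 612.03195637]), 'attitude': array([-0.00370607,  0.45925228,  0.88828756,  0.00433745])}
{'fx': 351.9386461860873, 'fy': 351.9386461860873, 'cx': 318.8024155641365, 'cy': 203.9687267953172, 'T_tool_cam': array([[ 9.99998841e-01,  1.16047623e-03,  9.85227647e-04,
         2.58644231e-01],
       [ 6.21115570e-04,  2.79841235e-01, -9.60046091e-01,
        -6.98146929e+01],
       [-1.38981799e-03,  9.60045591e-01,  2.79840190e-01,
         7.06942113e+01],
       [ 0.00000000e+00,  0.00000000e+00,  0.00000000e+00,
         1.00000000e+00]])} [ 0.58922216  0.39078162 -0.39190649 -0.58865632] 0.1 [-0.3922599   0.90163109 -0.03405107]
```

View pics/scene0.png

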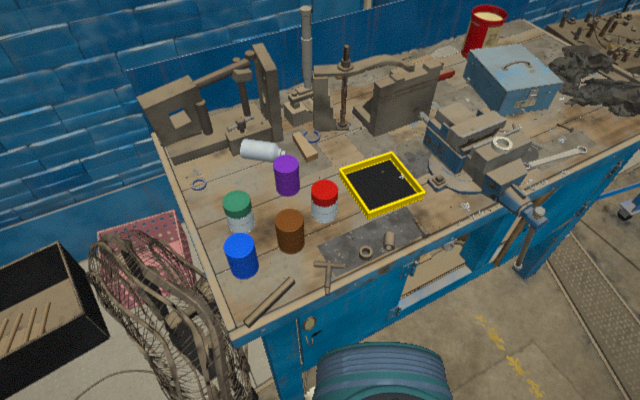

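View pics/side0.png

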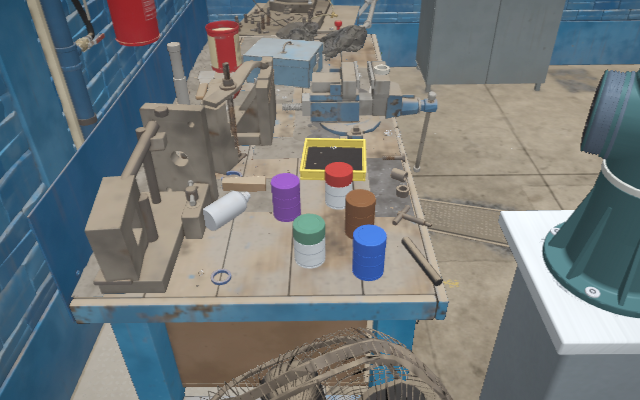

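Scene view: the candidates are red (324,200), green (238,210), purple (287,175), brown (290,230) and blue (241,255). tin_red is the one with the red lid on a bare metal body. tin_green is the one with the green lid on a bare metal body. The purple, brown and blue ones are solid-coloured look-alikes. Next I confirm this in a crop and localise them.

```bash
cat >> h.py <<'E'
def cloud(name,d):
    c=manip.camera_params(name)
    v,u=np.mgrid[0:400,0:640]
    P=np.stack([(u-c['cx'])/c['fx']*d,-(v-c['cy'])/c['fy']*d,-d],-1)
    if name=="wrist":
        T=c['T_tool_cam']; P=P@T[:3,:3].T+T[:3,3]
        return P@R.from_quat(manip.current_tool_rot()).as_matrix().T+manip.current_ee_pos()
    return P@R.from_quat(c['attitude']).as_matrix().T+c['eye']
def ray_plane(name,uv,z):
    c=manip.camera_params(name); uv=np.asarray(uv,float).reshape(-1,2)
    D=np.stack([(uv[:,0]-c['cx'])/c['fx'],-(uv[:,1]-c['cy'])/c['fy'],-np.ones(len(uv))],-1)@R.from_quat(c['attitude']).as_matrix().T
    return c['eye']+D*((z-c['eye'][2])/D[:,2])[:,None]
RNG={'red':[(0,6),(172,180)],'green':[(60,90)],'yellow':[(24,34)],'blue':[(105,118)],'purple':[(130,155)],'brown':[(7,15)]}
def mask(p,col,smin=110):
    h=cv2.cvtColor(p,cv2.COLOR_RGB2HSV); m=np.zeros(h.shape[:2],bool)
    for a,b in RNG[col]: m|=(h[...,0]>=a)&(h[...,0]<=b)&(h[...,1]>smin)&(h[...,2]>40)
    return m
E
python3 - <<'E'
from h import *
for n in ["scene","side"]:
    f=np.load(n+"0.npz"); p,d=f['p'],f['d']; X=cloud(n,d)
    ws=(d>0)&(X[...,0]>200)&(X[...,0]<900)&(X[...,1]>-300)&(X[...,1]<900)
    for col in RNG:
        m=mask(p,col,90 if col=='green' else 130)&ws&(X[...,2]>10)&(X[...,2]<100)
        k,l,s,c=cv2.connectedComponentsWithStats(m.astype(np.uint8))
        for i in range(1,k):
            if s[i,4]<150: continue
            mm=l==i; Q=X[mm]; zt=np.percentile(Q[:,2],97)
            T=Q[Q[:,2]>zt-5].astype(np.float32)
            (cc,r)=cv2.minEnclosingCircle(T[:,:2])
            print(n,col,s[i],c[i].round(),'ztop',zt.round(1),'circ',np.round(cc,1),round(r,1),'med',T[:,:2].mean(0).round(1))
            if col=='yellow':
                print(cv2.minAreaRect(T[:,:2]))
    q=p[130:290,190:450] if n=="scene" else p[120:300,250:420]
    cv2.imwrite(f"pics/crop_{n}.png",cv2.resize(q,None,fx=3,fy=3,interpolation=cv2.INTER_CUBIC)[:,:,::-1])
E
```

```text
Traceback (most recent call last):
cv2.error: OpenCV(4.12.0) /io/opencv/modules/imgproc/src/shapedescr.cpp:201: error: (-215:Assertion failed) count >= 0 && (depth == CV_32F || depth == CV_32S) in function 'minEnclosingCircle'
```

```bash
cat > loc.py <<'E'
from h import *
for n in ["scene","side"]:
    f=np.load(n+"0.npz"); p,d=f['p'],f['d']; X=cloud(n,d)
    ws=(d>0)&(X[...,0]>200)&(X[...,0]<900)&(X[...,1]>-300)&(X[...,1]<900)
    for col in RNG:
        m=mask(p,col,90 if col=='green' else 130)&ws&(X[...,2]>10)&(X[...,2]<100)
        k,l,s,c=cv2.connectedComponentsWithStats(m.astype(np.uint8))
        for i in range(1,k):
            if s[i,4]<150: continue
            mm=l==i; Q=X[mm]; zt=np.percentile(Q[:,2],95)
            T=np.ascontiguousarray(Q[Q[:,2]>zt-5][:,:2].astype(np.float32)).reshape(-1,1,2)
            (cc,r)=cv2.minEnclosingCircle(T)
            print(n,col,s[i],c[i].round(),'ztop',zt.round(1),'circ',np.round(cc,1),round(r,1),'med',T.mean((0,1)).round(1))
            if col=='yellow':
                print(cv2.minAreaRect(T))
    q=p[130:290,190:450] if n=="scene" else p[120:300,250:420]
    cv2.imwrite(f"pics/crop_{n}.png",cv2.resize(q,None,fx=3,fy=3,interpolation=cv2.INTER_CUBIC)[:,:,::-1])
E
python3 loc.py
```

```text
scene red [311 180  27  27 600] [324. 193.] ztop 78.5 circ [ 464.7 -191.4] 27.6 med [ 463.1 -190.8]
scene green [223 191  28  27 621] [237. 204.] ztop 78.9 circ [518.9 -26.1] 27.2 med [517.6 -25.4]
scene yellow [339 165  46  52 341] [358. 193.] ztop 24.8 circ [ 473.  -288.2] 72.8 med [ 468.  -274.4]
((473.00408935546875, -281.2175598144531), (144.11972045898438, 36.531700134277344), 0.38378769159317017)
scene blue [ 224  233   34   44 1143] [241. 254.] ztop 78.8 circ [421.    5.3] 28.0 med [419.    6.3]
scene purple [273 155  26  39 828] [286. 174.] ztop 78.6 circ [ 565.5 -153.5] 28.2 med [ 564.4 -153. ]
scene brown [275 209  29  42 978] [290. 229.] ztop 78.7 circ [429.6 -97.1] 27.8 med [427.6 -96.3]
side red [325 162  28  25 586] [338. 174.] ztop 80.4 circ [ 467.8 -193.4] 28.1 med [ 468.  -190.9]
side blue [ 353  225   34   53 1501] [369. 250.] ztop 80.0 circ [424.2   4.7] 28.0 med [424.    6.5]
```

View pics/crop_scene.png

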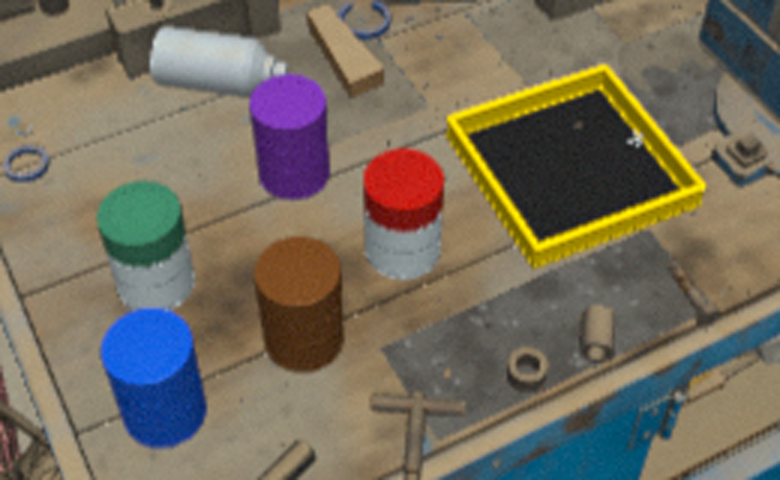

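The crop confirms it: the red and green lids on bare metal bodies are the targets. Next: the tray centre, green in the side view, and the grasp IK.

```bash
cat >> h.py <<'E'
def rot(deg):
    a=np.radians(deg); x=np.array([np.cos(a),np.sin(a),0]); y=np.array([0,0,-1.]); 
    return R.from_matrix(np.stack([x,y,np.cross(x,y)],1)).as_quat()
E
python3 - <<'E'
from h import *
for n in ["scene","side"]:
    f=np.load(n+"0.npz"); p,d=f['p'],f['d']; X=cloud(n,d)
    ws=(d>0)&(X[...,0]>300)&(X[...,0]<650)&(X[...,1]<150)
    for col,z0,z1 in [('green',70,90),('yellow',18,30)]:
        y=-250 if col=='yellow' else 150
        h=cv2.cvtColor(p,cv2.COLOR_RGB2HSV)
        m=mask(p,col,70 if col=='green' else 130)&ws&(X[...,2]>z0)&(X[...,2]<z1)&(X[...,1]<y)&(X[...,1]>-470)
        Q=np.ascontiguousarray(X[m][:,:2].astype(np.float32)).reshape(-1,1,2)
        if len(Q)<20: print(n,col,len(Q)); continue
        print(n,col,len(Q),np.median(X[m][:,2]),cv2.minEnclosingCircle(Q),cv2.minAreaRect(Q))
for nm,(x,y),a in [('red',(466.5,-192.3),67),('green',(521,-26),90),('tray',(473,-352),90)]:
    for k in (0,180): 
        for z in (114,250):
            q=manip.inverse_kinematics([x,y,z],rot(a+k)); print(nm,k,z,None if q is None else np.round(q,2))
E
```

```text
scene green 516 77.20373549236939 ((518.845703125, -25.902738571166992), 27.225736618041992) ((519.11767578125, -25.584638595581055), (51.75307083129883, 54.00259780883789), 81.52998352050781)
scene yellow 612 22.439107847829575 ((470.2201232910156, -337.80938720703125), 97.7084732055664) ((470.3627014160156, -337.38067626953125), (142.34207153320312, 143.42306518554688), 86.04254913330078)
side green 594 78.40936799865352 ((523.2022705078125, -26.668222427368164), 28.1405029296875) ((522.6724853515625, -26.794593811035156), (51.275638580322266, 54.660194396972656), 7.61782693862915)
side yellow 315 22.909834719300193 ((471.9616394042969, -338.3902587890625), 97.6241226196289) ((473.489501953125, -339.7045593261719), (143.88510131835938, 138.17648315429688), 86.3785400390625)
red 0 114 [-0.53  0.49  1.9  -0.    0.75 -1.7 ]
red 0 250 [-0.53  0.28  1.78 -0.    1.08 -1.7 ]
red 180 114 [-0.53  0.49  1.9  -0.    0.75  1.44]
red 180 250 [-0.53  0.28  1.78 -0.    1.08  1.44]
green 0 114 [-0.18  0.5   1.86 -0.    0.78 -1.75]
green 0 250 [-0.18  0.31  1.74 -0.    1.09 -1.75]
green 180 114 [-0.18  0.5   1.86 -0.    0.78  1.39]
green 180 250 [-0.18  0.31  1.74 -0.    1.09  1.39]
tray 0 114 [-0.76  0.57  1.71 -0.    0.86 -2.33]
tray 0 250 [-0.76  0.4   1.6  -0.    1.15 -2.33]
tray 180 114 [-0.76  0.57  1.71 -0.    0.86  0.81]
tray 180 250 [-0.76  0.4   1.6  -0.    1.15  0.81]
```

```bash
python3 - <<'E'
from h import *
manip.movep([466.5,-192.3,250],rot(247))
print(manip.current_clock(),manip.current_force(),manip.current_tau().round(2))
p,d=manip.capture("wrist"); X=cloud("wrist",d)
m=mask(p,'red')&(X[...,2]>70)&(X[...,2]<90)&(d>0)
Q=np.ascontiguousarray(X[m][:,:2].astype(np.float32)).reshape(-1,1,2)
print(m.sum(),np.median(X[m][:,2]),cv2.minEnclosingCircle(Q))
cv2.imwrite("pics/w1.png",p[:,:,::-1])
E
```

```text
2.8583 [0.24348076 0.15268348 0.35965847] [-2.600e-01 -4.382e+01 -2.411e+01 -2.000e-02 -0.000e+00  0.000e+00]
4367 78.01846391873383 ((467.5700378417969, -193.86219787597656), 27.354028701782227)
```

View pics/w1.png

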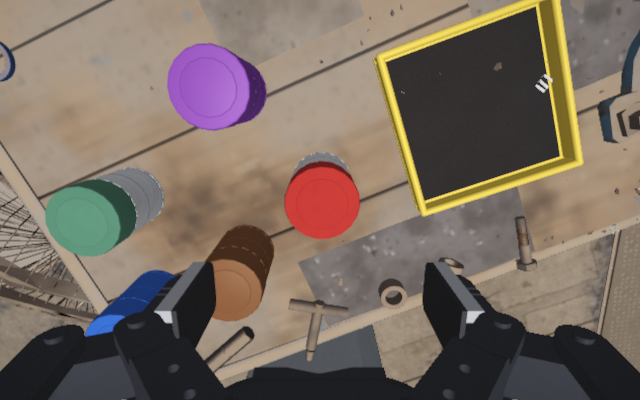

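The wrist view shows the red lid at (322,200), midway between the jaws. It measures (467.6,-193.9), agreeing with the other views, and the space for the fingers is free. Grasping it now.

```bash
cat >> h.py <<'E'
def pick(x,y,a,zg=114,zl=60):
    manip.move_l([x,y,zg+40],rot(a),speed=120); manip.move_l([x,y,zg],speed=60)
    manip.sleep(.2); f0=manip.current_force()
    manip.grip(40,60); print('w',manip.current_width(),manip.current_force().round(2))
    manip.move_l([x,y,zg+zl],speed=60); manip.sleep(.8)
    F=[]
    for _ in range(10): manip.sleep(.05); F.append(manip.current_force())
    print('before',f0.round(2),'held',np.mean(F,0).round(2),np.std(F,0).round(2),'t',manip.current_clock(),'w',manip.current_width())
def place(x,y,z,a):
    manip.move_l([x,y,z+15],rot(a),speed=80)
    manip.move_l([x,y,z],speed=25); manip.sleep(.2); print('down',manip.current_force().round(2),manip.current_ee_pos())
E
python3 - <<'E'
from h import *
pick(467.5,-193.5,247)
p,d=manip.capture("scene"); cv2.imwrite("pics/lift1.png",p[:,:,::-1])
E
```

```text
w 53.522802227578495 [-1.95 -0.5   6.61]
before [-0.14  0.62  1.08] held [-0.04  0.02 -7.61] [0.31 0.63 0.49] t 7.7333 w 53.153267416479345
```

View pics/lift1.png

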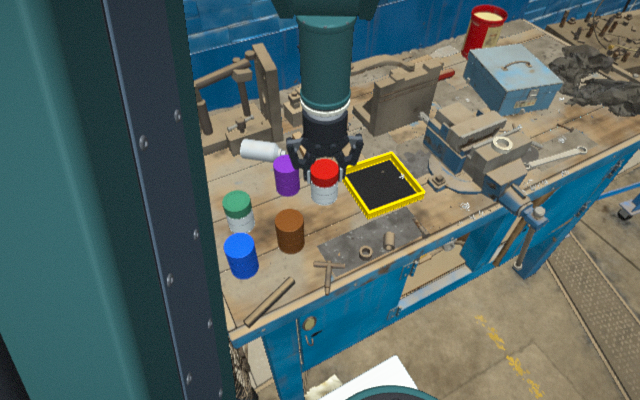

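```bash
python3 - <<'E'
from h import *
print(manip.current_ee_pos(),manip.current_force(),manip.current_width())
for n in ("scene","side"):
    p,d=manip.capture(n); X=cloud(n,d)
    m=mask(p,'red',130)&(d>0)&(abs(X[...,0]-467)<50)&(abs(X[...,1]+193)<50)
    print(n,np.percentile(X[m][:,2],[2,50,95]))
    # column under lid: metal body bottom
    u=np.where(m)[1]; c=int(np.median(u)); b=np.where(m[:,c])[0].max()
    print([(v,np.round(X[v,c])) for v in range(b-3,b+32,3)] if n=="side" else '')
cv2.imwrite("pics/side1.png",cv2.resize(p[100:280,250:430],None,fx=3,fy=3)[:,:,::-1])
E
```

```text
[ 467.50321426 -193.50678414  174.01315936] [-0.02714685  0.3369846  -7.41645849] 53.7634579025701
scene [116.1730651  135.91605265 138.04169717]

side [114.96296822 136.51887036 139.83083017]
[(156, array([ 457., -170.,  122.])), (159, array([ 457., -168.,  116.])), (162, array([ 456., -173.,  107.])), (165, array([ 456., -171.,  101.])), (168, array([ 456., -171.,   95.])), (171, array([ 456., -170.,   89.])), (174, array([ 456., -170.,   82.])), (177, array([ 456., -173.,   73.])), (180, array([ 456., -173.,   66.])), (183, array([ 456., -172.,   60.])), (186, array([ 452., -249.,    0.])), (189, array([ 452., -239.,   -1.]))]
```

View pics/side1.png

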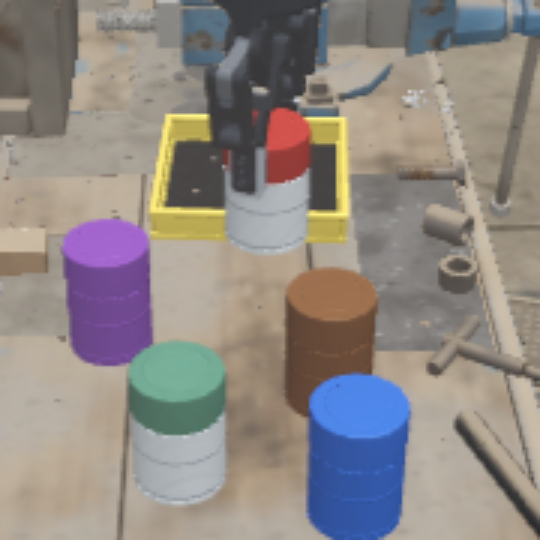

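Red is lifted 60 mm and hangs upright. It weighs about 7.5–8.7 N, so it is probably the full one. Setting it back on the bench, then lifting green.

```bash
python3 - <<'E'
from h import *
place(467.5,-193.5,114,247)
manip.grip(85); manip.sleep(.2); print(manip.current_width(),manip.current_force())
manip.move_l([467.5,-193.5,250],speed=150)
manip.movep([520.5,-26.3,250],rot(270))
p,d=manip.capture("wrist"); X=cloud("wrist",d)
for c,s in (('green',70),('red',110)):
    m=mask(p,c,s)&(X[...,2]>70)&(X[...,2]<90)&(d>0)
    if m.sum()<50: continue
    Q=np.ascontiguousarray(X[m][:,:2].astype(np.float32)).reshape(-1,1,2)
    print(c,m.sum(),np.median(X[m][:,2]),cv2.minEnclosingCircle(Q))
cv2.imwrite("pics/w2.png",p[:,:,::-1]); print(manip.current_clock())
E
```

```text
down [-2.74  0.31  6.09] [ 467.48386651 -193.53101747  114.59643859]
84.89807117900152 [-0.04046484 -0.21329142  0.90622903]
green 4358 78.17178232817255 ((522.6463623046875, -28.006763458251953), 27.355627059936523)
red 4026 78.16748593454803 ((467.220947265625, -193.2584228515625), 27.996143341064453)
12.0083
```

View pics/w2.png

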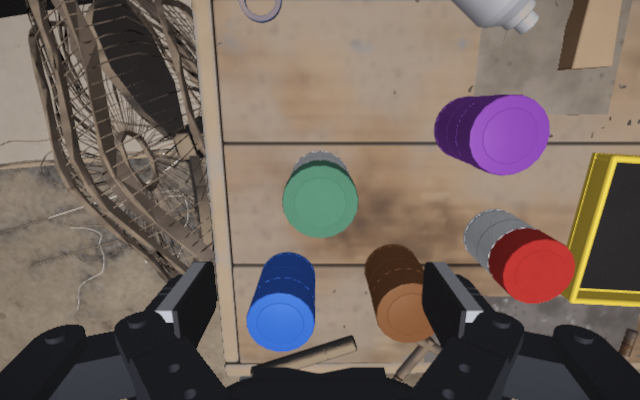

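The green lid is at (320,200) between the jaws. Red stands upright at (530,265), where it was before. Lifting green.

```bash
python3 - <<'E'
from h import *
pick(522,-27.2,270)
p,d=manip.capture("side"); cv2.imwrite("pics/side2.png",cv2.resize(p[100:280,250:430],None,fx=3,fy=3)[:,:,::-1])
E
```

```text
w 53.29133122786498 [-1.05 -0.09  5.7 ]
before [ 0.05 -0.31 -0.25] held [-0.15 -0.08 -2.45] [0.6  0.51 0.45] t 16.825 w 53.62853851943344
```

View pics/side2.png

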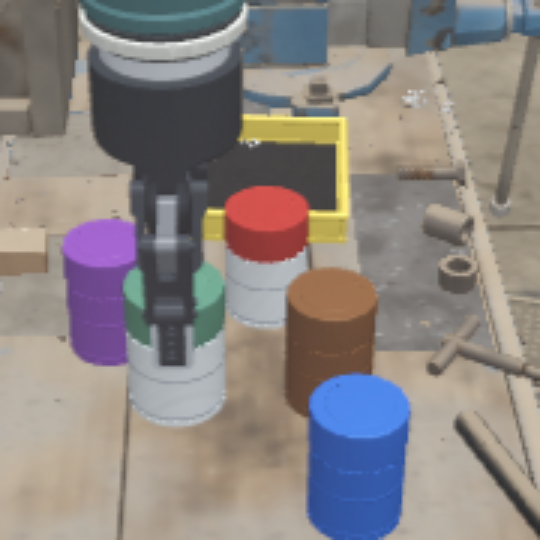

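Green is lifted and weighs about 2.4 N, against about 7.6 N for red, so red is the heavier one. Setting green down, then moving red into the tray.

```bash
python3 - <<'E'
from h import *
place(522,-27.2,114,270)
manip.grip(85); manip.sleep(.2); manip.move_l([522,-27.2,250],speed=150)
manip.movep([467.5,-193.4,250],rot(247))
pick(467.5,-193.4,247,zl=60)
manip.move_l([472,-338.5,174],rot(247),speed=100)
place(472,-338.5,118.5,247)
p,d=manip.capture("side"); cv2.imwrite("pics/side3.png",cv2.resize(p[100:280,250:430],None,fx=3,fy=3)[:,:,::-1]); print(manip.current_clock())
E
```

```text
down [-2.05 -1.2   7.4 ] [521.92144111 -27.23018147 114.56426153]
w 53.739076676192845 [-1.07 -0.49  5.89]
before [-0.45  0.28  0.04] held [-0.09  0.05 -7.41] [0.2  0.36 0.54] t 25.7667 w 53.92204638249189
down [-1.87  0.75 -1.23] [ 471.92294401 -338.41120992  118.63656544]
29.025
```

View pics/side3.png

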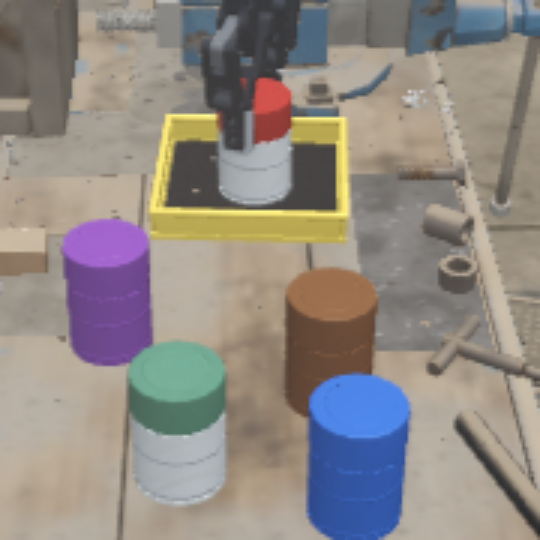

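Red is resting on the tray mat: the wrist load went from −7.4 to −1.2 N. Green stands in its old place. Releasing and checking.

```bash
python3 - <<'E'
from h import *
manip.grip(85); manip.sleep(.3); print(manip.current_width())
manip.move_l([472,-338.5,250],speed=120); manip.sleep(.5)
def loc(n,p,X,d):
  for c,s,lo,hi in (('red',110,70,92),('green',70,70,92),('yellow',130,18,30)):
    m=mask(p,c,s)&(X[...,2]>lo)&(X[...,2]<hi)&(d>0)&(X[...,0]>300)&(X[...,0]<650)&(X[...,1]>-470)&(X[...,1]<100)
    if c=='yellow': m&=X[...,1]<-250
    if m.sum()<50: continue
    Q=np.ascontiguousarray(X[m][:,:2].astype(np.float32)).reshape(-1,1,2)
    A=np.c_[X[m][:,:2],np.ones(m.sum())]; 
    print(n,c,m.sum(),'ztop',np.median(X[m][:,2]).round(1),cv2.minEnclosingCircle(Q))
for n in ("wrist","side","scene"):
    p,d=manip.capture(n); loc(n,p,cloud(n,d),d)
    cv2.imwrite(f"pics/end_{n}.png",p[:,:,::-1])
print(manip.current_clock(),manip.current_force())
E
```

```text
85.156471311474
wrist red 4548 ztop 82.0 ((472.0776062011719, -338.3968811035156), 27.415895462036133)
wrist yellow 4222 ztop 24.2 ((473.4352111816406, -340.78253173828125), 98.28404998779297)
side red 347 ztop 82.4 ((473.049072265625, -336.73236083984375), 28.452857971191406)
side green 587 ztop 78.5 ((523.012939453125, -26.17580223083496), 27.590484619140625)
side yellow 336 ztop 23.2 ((473.40966796875, -336.9228210449219), 96.1734848022461)
scene red 440 ztop 80.5 ((469.42529296875, -334.650390625), 28.109323501586914)
scene yellow 562 ztop 22.6 ((469.6408996582031, -336.96575927734375), 97.40682220458984)
31.65 [-0.36882635  0.34659026  0.16631779]
```

View pics/end_side.png

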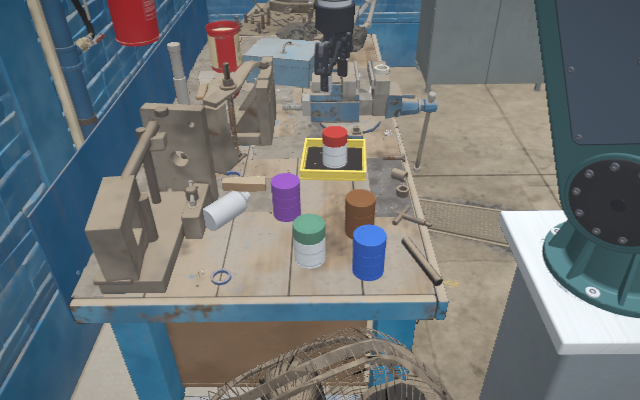

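Red stands upright in the tray at (335,148), green stands on the bench at (309,240), and the gripper is clear. Handing in.

```bash
python3 -c "
from rig import manip
print(manip.job_done(), manip.current_clock())"
```

```text
the job is handed in; nothing more can be done
the job is handed in; nothing more can be done
```

The red-lidded tin is the heavier one. It now stands upright in the yellow tray, and the green-lidded tin stands upright on the bench at its starting place. I lifted red first and set it back on the bench. I then lifted green, set it down, and carried red to the tray.

- **Weights:** red read about 7.5 N on both lifts, and green about 2.4 N.
- **Red in the tray:** the wrist view puts it about 3 mm from the tray centre. Its lid top is at about 82 mm, which fits a tin standing on the tray floor.
- **Green on the bench:** its lid top is at 78.5 mm, and it is over 300 mm from the tray. The last scene view gave no reading for it, so this check comes from the side view alone.
- **Gripper and time:** the gripper was open and well clear when I handed in, and the last clock reading before that was 31.7 s of the 67 s.
- **Disagreements:** the three cameras placed red within about 4 mm of one another, close to the calibration error. No other check failed or disagreed, and the hand-in reports no verdict.

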